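Fetch the bevel pinion onto the sprung test stage

ROBOT

A 7-joint arm with a two-finger parallel gripper is mounted at the origin on the work surface. World frame = base frame: x ahead of the robot, y to its left, z up, the work surface at z = 0. Lengths are in m, angles in rad, forces in N, time in s.
With the tool pointing down it reaches from about 0.4 to 0.85 m from the base axis. Payload 4.5 kg.
Tool frame: the origin (TCP) lies between the finger pads; the fingertips stand 11 mm ahead of it and the grasp point (between the pads) lies 8 mm behind it (env.nose_length is the distance from the TCP to the fingertips, in m); z points along the fingers, x is the direction in which the jaws open and shut, and the axes are right-handed (so a half turn about z gives the same grasp; the last joint's range is limited). The gripper opens to 85 mm and grips with 20 to 120 N. Pads are 22 mm wide; open, the fingers measure 114 mm over their backs; the gripper's body (76 mm by 85 mm) begins 54 mm behind the grasp point. The pads swing forward as they close: fully open they stand 13 mm farther back than shut.
Start: joints at [-1.291, 0.689, -0.195, 1.565, 0.157, 0.902, -0.215], TCP at [0.152, 0.606, 0.242] pointing down, gripper open.
Joint ranges: [-3.01, 3.01], [-0.46, 2.08], [-1.47, 1.51], [0.13, 2.56], [-1, 4.14], [0.04, 2.09], [-2.66, 2.66]. Speed limits (rad/s): [2.57, 2.57, 3.14, 3.14, 3.14, 3.14, 3.14].

INTERFACE

Orientations are given as a rotation vector (axis times angle).
In Python, from cell import env, grab_frame, calibration gives the robot as it stands. The module is installed in compiled form; this text tells all that it offers. Calls block until the motion is done:
- env.reach(position, orientation): joint-space move of the TCP to a pose.
- env.move_l(position, speed=0.15, orientation=None, f_stop=None): straight line of the TCP; orientation=None keeps the orientation; speed is the mean speed in m/s. With f_stop (N) it stops when the force on the tool has changed by that much, and returns True; else False.
- env.move_j(angles): joint-space move.
- env.gripper_to(opening): opening from 0.0 (shut) to 1.0 (fully open); the grip force is fixed at half the most; returns when the fingers have stopped.
- env.pause(seconds).
- env.ik(position, orientation): joint angles nearest the present ones, or None.
- grab_frame(name): name is "side" or "top"; returns the picture (400x640x3 uint8, blue, green, red); there is no depth.
- calibration(name): a dict with "fx", "fy", "cx", "cy" (pixels), "k1" (the pictures are not rectified: a ray, as slopes to the right and down, at radius r is drawn at 1 + k1 r^2 times it, then the intrinsics apply), "pose" (4x4, takes a point from camera to world coordinates). Camera axes: x right, y up, looking along -z (the intrinsics and any distortion apply to the point x, -y, -z); pixel columns grow to the right and rows downward; lengths in m; the calibration is good to about 2 mm. A picture is of the moment at which its call begins. calibration takes no time and is no camera call.
A pose or a line that the arm cannot do raises env.Unreachable and nothing moves.
- env.close_job(): hands the job in, once; it reports no verdict.
Readings, each from a call of its own:
- env.read_time_s(): time.
- env.read_q(): joint angles.
- env.read_qd(): joint speeds.
- env.read_joint_torque(): joint torques, N m.
- env.read_tool_pos(): TCP position.
- env.read_tcp_rot(): TCP orientation.
- env.read_ft_force(): force on the tool from outside, world axes, zero at the start.
- env.read_moment(): the same for the moment, N m.
- env.read_opening(): opening from 0.0 (shut) to 1.0 (fully open).
Only numpy, scipy, OpenCV 4.12 (cv2) and the standard library are available. Lean on these libraries where they do the work, as an engineer would, in place of code of your own. Each camera call takes 0.05 s, during which the arm holds its last target.

TASK

The dark bevel pinion at the back of the grey storage board is wanted on the sprung stage, but the orange and the blue test mandrel stand in its way: first stand both mandrels upright on the black side mat and let go of them. Then set the pinion, shaft up, in the middle of the stage's round pad, hold it down until the pad latches at the bottom, and let go. Last, stand each mandrel back in the middle of the disc of its own colour, leaving the pinion latched; nothing may be knocked over.

Things in the scene. Friction and masses are not known exactly. Their poses are not given: they have to be found in the camera images.
- pinion: loose dark-steel bevel pinion, 550 g, 75 mm tall, standing shaft up on its small toothed face (40 mm across). Head 22 mm high, 60 mm across over the teeth; hub 34 mm across up to 32 mm; splined shaft 24 to 26 mm across from 34 to 75 mm, grasped from above. Origin: centre of its underside, z up the shaft. Starts on the board; near it only the mandrels are over 18 mm high.
- mandrel_orange: loose upright test mandrel, 125 mm tall, 300 g: steel foot 40 mm across and 12 mm thick, steel body 20 mm across, round orange grip 30 mm across from 85 to 125 mm above its underside. Origin: centre of its underside, z up its axis. Starts on the orange disc, in front of the pinion and too close for a gripper to reach past.
- mandrel_blue: loose upright test mandrel, 125 mm tall, 300 g: steel foot 40 mm across and 12 mm thick, steel body 20 mm across, round blue grip 30 mm across from 85 to 125 mm above its underside. Origin: centre of its underside, z up its axis. Starts on the blue disc, in front of the pinion and too close for a gripper to reach past.
- home_orange: fixed flat orange disc, 54 mm across and 4 mm thick, on the grey storage board (board 12 mm thick, 160 x 210 mm); home of the orange mandrel. Origin: centre of its underside; its top is 4 mm above. The two discs are 84 mm apart, centre to centre, either way round.
- home_blue: fixed flat blue disc, 54 mm across and 4 mm thick, on the grey storage board (board 12 mm thick, 160 x 210 mm); home of the blue mandrel. Origin: centre of its underside; its top is 4 mm above. The two discs are 84 mm apart, centre to centre, either way round.
- mat: fixed black side mat with a yellow border, 180 mm along its x, 130 mm along its y, 6 mm thick, flat, on the table to the left or right of the board. Origin: centre of its underside; its top is 6 mm above. Both mandrels fit on it 80 mm apart along its x.
- stage: fixed sprung stage, on the other side of the board from the mat: grey housing 130 x 130 x 28 mm with a round aluminium pad 84 mm across, white centre; its flat top is 60 mm above the table when up, 46 mm when latched. Origin: centre of the housing's underside, on the pad's axis. On its +x side, 52 to 72 mm from the axis, a dark block 62 mm high with a red spring bolt.
- pad (a joint): how far the stage's pad is pressed down: 0 up, 0.0165 m at the bottom stop, about 0.014 m when latched. A damped spring carries the pinion without latching; a slow push down of 10 to 15 N on top of its weight takes it to the stop, where the red bolt snaps in over its rim and then holds it down by itself.
Mind the look-alikes: they are no part of the job. There is more than one size of the pinion; the job needs the largest. What is shaped like the mandrel_orange but turquoise is not meant.

How it is judged:
By the outcome, as a careful person would: the job done as asked, in the order asked, and still so for the second after the job is handed in, with the robot touching nothing.
It also fails if it takes over 120 s, if anything falls off the work surface, if the arm or the gripper's body presses on something with over 40 N, if the wrist force passes 120 N, or if a joint passes its speed limit or range.

## Working session

There is one attempt and no reset: what is moved stays moved. The work goes in short steps, each a Python script; the robot and the scene stay as the last script left them, time stands still between calls to the robot, and variables do not carry over. Pictures are saved under pics/ and viewed, and the job is handed in when it is done.

```bash
mkdir -p pics && ls
python3 - <<'E'
from cell import env, grab_frame, calibration
import cv2
for n in("side","top"):
    cv2.imwrite(f"pics/{n}0.png",grab_frame(n)); print(n,calibration(n))
print(env.read_time_s(),env.read_tool_pos(),env.read_tcp_rot(),env.nose_length)
E
```

```text
pics
side {'fx': 380.68682786249553, 'fy': 380.68682786249553, 'cx': 319.24088457073776, 'cy': 201.09609713127247, 'k1': -0.0613631362921996, 'pose': array([[-0.82616737,  0.40892598, -0.3875913 ,  0.25214807],
       [-0.56342289, -0.59783908,  0.57021319,  0.46603096],
       [ 0.00145776,  0.68946934,  0.7243134 ,  0.6792818 ],
       [ 0.        ,  0.        ,  0.        ,  1.        ]])}
top {'fx': 397.5964692340071, 'fy': 397.5964692340071, 'cx': 322.1969634577674, 'cy': 196.64426865341554, 'k1': 0.025586396044548723, 'pose': array([[ 0.01132584,  0.99033768, -0.13821362,  0.45339451],
       [-0.99990195,  0.01007846, -0.00972158,  0.0113029 ],
       [-0.00823466,  0.13831018,  0.99035473,  0.9076064 ],
       [ 0.        ,  0.        ,  0.        ,  1.        ]])}
0.1 [0.15198869 0.60563856 0.24157604] [ 2.47599129e+00  1.93181951e+00 -1.90379687e-03] 0.011
```

View pics/side0.png

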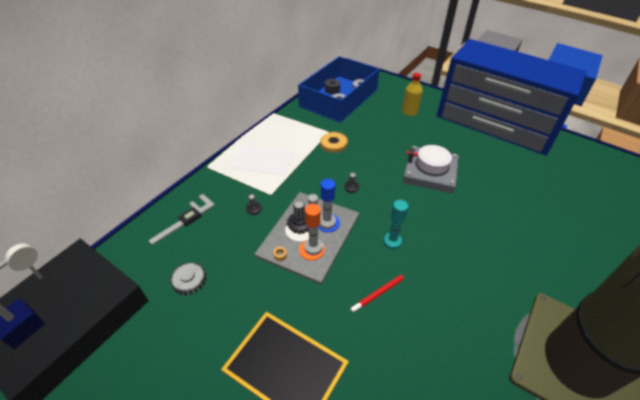

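View pics/top0.png

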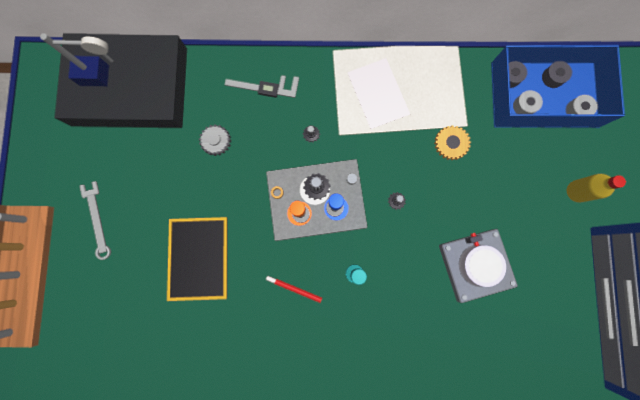

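The two views show the following (top-view pixels unless noted):
- **Board:** (316,200), with the orange mandrel at (299,210), the blue at (336,203) and the dark pinion at (316,186).
- **Mat and stage:** mat at (197,259), stage at (480,265).
- **Pinion candidates:** (316,186) on the board, and small ones at (311,132) and (397,200). The one on the board looks the largest, and it stands behind the mandrels.
- **Turquoise look-alike:** (357,275), not meant.

I'll enlarge crops to confirm this.

```bash
cat > h.py <<'E'
from cell import env, grab_frame, calibration
import cv2, numpy as np
def K(c):return np.array([[c['fx'],0,c['cx']],[0,c['fy'],c['cy']],[0,0,1.]]),np.array([c['k1'],0,0,0,0.])
def ray(n,px):
    c=calibration(n);k,d=K(c)
    p=cv2.undistortPoints(np.array(px,float).reshape(-1,1,2),k,d).reshape(-1,2)
    v=np.c_[p[:,0],-p[:,1],-np.ones(len(p))]@c['pose'][:3,:3].T
    return c['pose'][:3,3],v
def on_plane(n,px,z):
    o,v=ray(n,px); return o+v*((z-o[2])/v[:,2])[:,None]
def proj(n,P):
    c=calibration(n);k,d=K(c);q=(np.atleast_2d(P)-c['pose'][:3,3])@c['pose'][:3,:3]
    q=q*[1,-1,-1]; return cv2.projectPoints(q,np.zeros(3),np.zeros(3),k,d)[0].reshape(-1,2)
def tri(p1,p2):
    (o1,v1),(o2,v2)=ray("top",[p1]),ray("side",[p2]);v1=v1[0];v2=v2[0]
    s=np.linalg.lstsq(np.c_[v1,-v2],o2-o1,rcond=None)[0]
    a,b=o1+s[0]*v1,o2+s[1]*v2; return (a+b)/2,np.linalg.norm(a-b)
def blobs(m,amin=30):
    n,l,s,c=cv2.connectedComponentsWithStats(m.astype(np.uint8)); return [(s[i,4],s[i,:4].tolist(),c[i].round(2).tolist(),(l==i)) for i in range(1,n) if s[i,4]>=amin]
def crop(im,x,y,w,h,s,fn): cv2.imwrite(fn,cv2.resize(im[y:y+h,x:x+w],None,fx=s,fy=s,interpolation=cv2.INTER_CUBIC))
E
python3 - <<'E'
import cv2
from h import *
t=cv2.imread('pics/top0.png');s=cv2.imread('pics/side0.png')
crop(t,260,115,150,125,5,'pics/ct.png'); crop(s,235,160,140,125,5,'pics/cs.png')
for n,im in(("top",t),("side",s)):
    h=cv2.cvtColor(im,cv2.COLOR_BGR2HSV)
    for name,lo,hi in(("orange",(3,170,90),(14,255,255)),("yel",(15,140,120),(28,255,255)),("blue",(105,150,100),(125,255,255)),("white",(0,0,205),(180,40,255)),("red",(0,180,100),(3,255,255))):
        for b in blobs(cv2.inRange(h,lo,hi)>0,25): print(n,name,b[:3])
E
```

```text
top orange (np.int32(151), [288, 201, 18, 23], [294.98, 209.64])
top yel (np.int32(203), [435, 127, 35, 32], [451.37, 147.12])
top yel (np.int32(392), [589, 174, 25, 24], [599.84, 185.75])
top yel (np.int32(45), [271, 187, 12, 11], [276.53, 191.82])
top yel (np.int32(66), [295, 203, 9, 12], [299.24, 208.76])
top yel (np.int32(897), [167, 217, 60, 84], [198.08, 260.17])
top yel (np.int32(103), [0, 243, 24, 7], [11.69, 245.27])
top yel (np.int32(48), [0, 300, 17, 7], [8.88, 303.6])
top blue (np.int32(491), [0, 37, 40, 154], [10.21, 103.99])
top blue (np.int32(4492), [182, 40, 458, 77], [517.56, 73.44])
top blue (np.int32(426), [69, 57, 29, 21], [85.05, 67.84])
top blue (np.int32(288), [325, 194, 22, 26], [336.83, 205.11])
top white (np.int32(99), [82, 37, 19, 8], [91.06, 39.97])
top white (np.int32(10465), [333, 46, 134, 89], [398.38, 88.6])
top white (np.int32(193), [300, 178, 30, 27], [310.67, 195.83])
top white (np.int32(1323), [465, 246, 41, 41], [485.27, 265.76])
top white (np.int32(28), [267, 277, 8, 5], [270.5, 279.0])
top red (np.int32(120), [612, 176, 14, 11], [618.23, 181.17]
[... 498 characters left out ...]
43, 64.49])
side blue (np.int32(326), [335, 68, 45, 33], [349.82, 84.25])
side blue (np.int32(128), [299, 80, 33, 18], [316.45, 89.82])
side blue (np.int32(265), [321, 179, 14, 22], [327.4, 189.1])
side blue (np.int32(85), [319, 217, 21, 15], [331.55, 226.52])
side white (np.int32(4866), [209, 114, 118, 80], [268.29, 152.42])
side white (np.int32(506), [419, 146, 33, 20], [434.66, 155.27])
side white (np.int32(154), [285, 227, 23, 14], [296.05, 235.36])
side white (np.int32(88), [7, 244, 19, 14], [14.26, 248.75])
side white (np.int32(32), [352, 303, 9, 7], [355.78, 306.44])
side red (np.int32(27), [414, 74, 6, 6], [416.44, 76.07])
side red (np.int32(253), [361, 276, 42, 30], [381.4, 290.07])
```

View pics/ct.png

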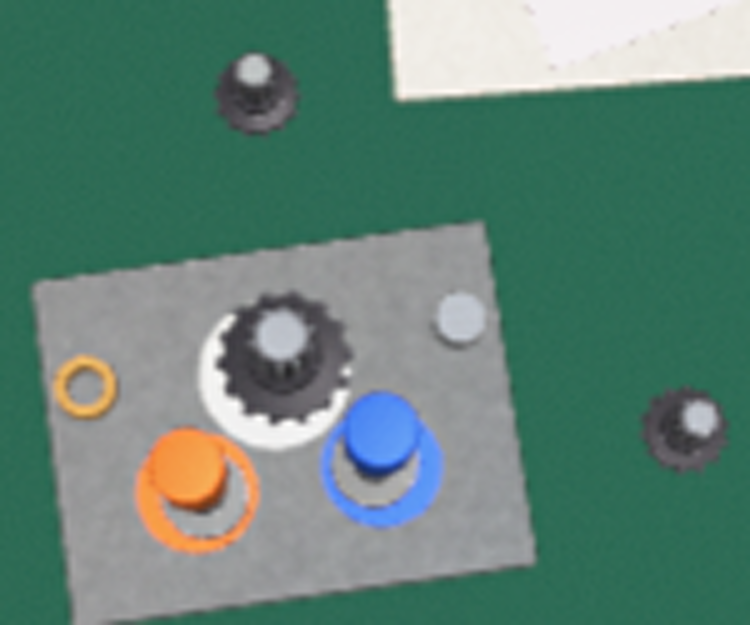

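View pics/cs.png

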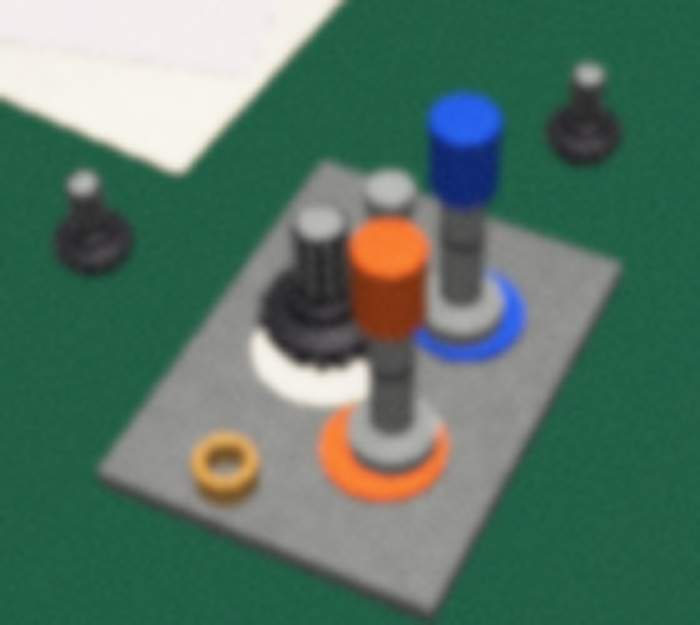

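The enlarged crops confirm it. The dark pinion on the board's white disc (full px ≈316,186) is clearly the largest; the ones at (311,132) and (397,200) are about two thirds of its size. The mandrels sit on discs of their own colour. Next I'll measure positions.

Run:
```python
import cv2
from h import *
t=cv2.imread('pics/top0.png');s=cv2.imread('pics/side0.png')
np.set_printoptions(precision=4,suppress=True)
S=4
def up(im): return cv2.resize(im,None,fx=S,fy=S,interpolation=cv2.INTER_CUBIC)
def full(p): return (np.array(p)+.5)/S-.5
# edges masks & centres by top-view
T=cv2.cvtColor(up(t),cv2.COLOR_BGR2HSV)
for n,p in(("o face",(297,207)),("o disc",(290,215)),("b face",(336,202)),("b disc",(346,208)),("pin top",(316,182)),("stage",(485,266)),("white",(302,195))):
    print(n,cv2.cvtColor(t,cv2.COLOR_BGR2HSV)[p[1],p[0]])
# outer circle of colored discs: lower-contour points
h=T
def circ(mask,z,sel):
    cs=max(cv2.findContours(mask,cv2.RETR_EXTERNAL,cv2.CHAIN_APPROX_NONE)[0],key=cv2.contourArea)[:,0]
    P=on_plane("top",full(cs),z)[:,:2]
    P=P[sel(P)]
    A=np.c_[2*P,np.ones(len(P))];r=np.linalg.lstsq(A,(P**2).sum(1),rcond=None)[0]
    rad=np.sqrt(r[2]+r[0]**2+r[1]**2); return r[:2],rad,np.std(np.linalg.norm(P-r[:2],axis=1)),len(P)
def roi(m,x,y,w,hh):
    o=np.zeros_like(m);o[y*S:(y+hh)*S,x*S:(x+w)*S]=m[y*S:(y+hh)*S,x*S:(x+w)*S];return o
om=roi(cv2.inRange(h,(3,130,90),(22,255,255)),282,198,34,32); bm=roi(cv2.inRange(h,(100,130,90),(125,255,255)),320,190,34,34)
yo=on_plane("top",[(299,212)],.016)[0]; yb=on_plane("top",[(336,207)],.016)[0]
print("od",circ(om,.016,lambda P:P[:,0]<yo[0])); print("bd",circ(bm,.016,lambda P:P[:,0]<yb[0]))
cv2.imwrite('pics/m.png',cv2.resize((om|bm)[180*S:240*S,270*S:370*S],None,fx=2,fy=2))
wm=roi(cv2.inRange(h,(0,0,195),(180,60,255)),455,235,60,60); print("stage",circ(wm,.060,lambda P:P[:,0]>-9))
ym=roi(cv2.inRange(h,(15,120,110),(30,255,255)),155,205,85,105)
c=max(cv2.findContours(ym,cv2.RETR_EXTERNAL,cv2.CHAIN_APPROX_NONE)[0],key=cv2.contourArea)[:,0]
P=on_plane("top",full(c),.006)[:,:2]; print("mat",cv2.minAreaRect((P*1000).astype(np.float32)))
crop(t,282,168,75,60,10,'pics/z1.png'); crop(t,435,225,90,80,8,'pics/z2.png');crop(s,280,170,65,100,8,'pics/z3.png');
```

```text
o face [ 15 177 245]
o disc [ 15 179 246]
b face [109 161 244]
b disc [109 160 246]
pin top [108  16 203]
stage [  0   0 240]
white [ 30   1 241]
od (array([0.5401, 0.0719]), np.float64(0.026571757574738217), np.float64(0.000218371408302826), 143)
bd (array([ 0.5523, -0.011 ]), np.float64(0.025957684473804272), np.float64(0.0002236509774099386), 139)
stage (array([ 0.4301, -0.3221]), np.float64(0.04220895917705201), np.float64(0.0002775590593030717), 464)
mat ((437.6527099609375, 299.0400390625), (182.0765838623047, 132.483642578125), 2.3685901165008545)
```

View pics/z1.png

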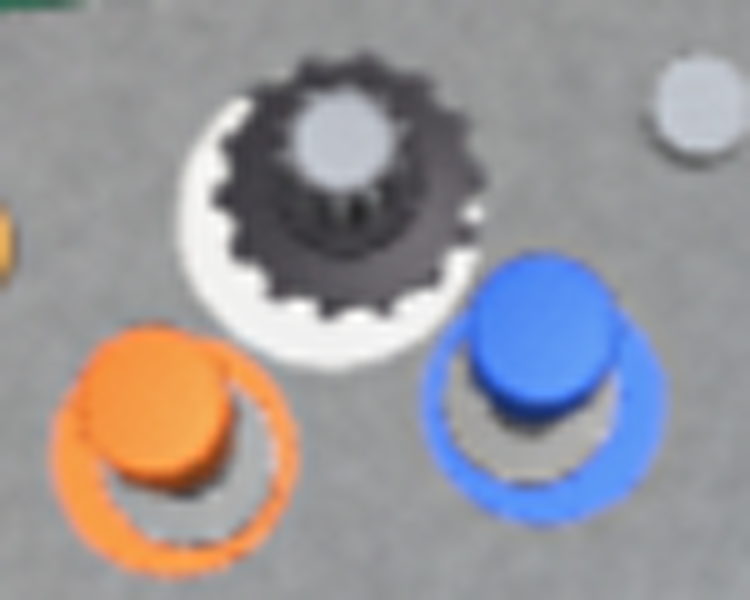

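View pics/z2.png

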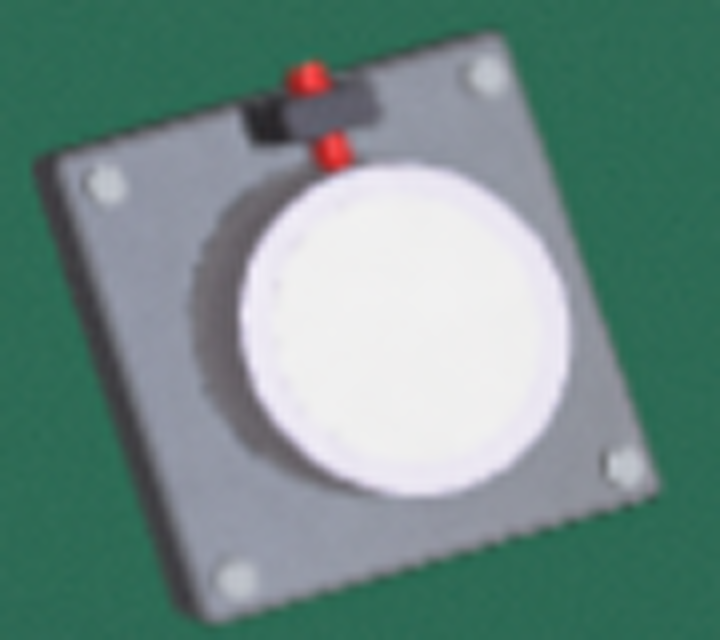

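```bash
python3 -c "
import cv2
s=cv2.imread('pics/side0.png')
from h import crop
crop(s,275,170,75,56,10,'pics/z4.png')"
```

```text
(no output)
```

View pics/z4.png

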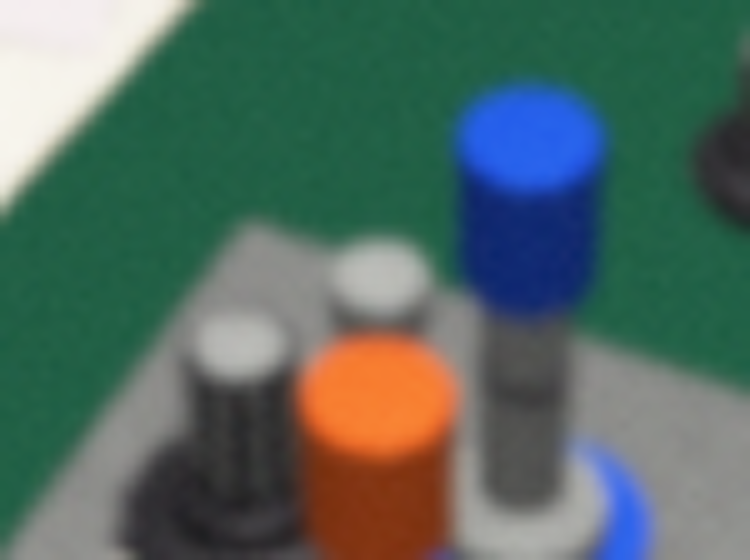

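Run:
```python
from h import *
np.set_printoptions(precision=4,suppress=True)
for n,a,b,z in(("o",(297.0,207.65),(312.4,209.15),.141),("b",(336.05,200.25),(327.65,183.45),.141),("p",(315.75,181.55),(298.55,204.05),.088)):
    print(n,tri(a,b),on_plane("top",[a],z)[0],on_plane("side",[b],z)[0])
# stage in side view
s=cv2.imread('pics/side0.png');m=cv2.inRange(cv2.cvtColor(s,cv2.COLOR_BGR2HSV),(0,0,150),(180,60,255));m[:140]=0;m[175:]=0;m[:,:414]=0;m[:,456:]=0
c=max(cv2.findContours(m,cv2.RETR_EXTERNAL,cv2.CHAIN_APPROX_NONE)[0],key=cv2.contourArea);e=cv2.fitEllipse(c);print(e,on_plane("side",[e[0]],.06))
crop(s,395,135,75,60,10,'pics/z5.png')
print(env.read_q())
for P,nm in(((.54,.072,.13),'o'),((.552,-.011,.13),'b'),((.43,-.322,.1),'st'),((.4777,.3,.12),'m1'),((.3977,.298,.12),'m2')):
    for a in (-90,-60,-30,0,30,60,90):
        th=np.radians(a)/2
        q=env.ik(np.array(P),np.pi*np.array([np.cos(th),np.sin(th),0]))
        print(nm,a,None if q is None else np.round(q,2))
```

```text
o (array([0.5385, 0.0675, 0.1415]), np.float64(0.0004957646340415504)) [0.5383 0.0675 0.141 ] [0.539  0.0672 0.141 ]
b (array([ 0.5536, -0.0081,  0.1415]), np.float64(0.00025776939971496645)) [ 0.5536 -0.0082  0.141 ] [ 0.5541 -0.0085  0.141 ]
p (array([0.5994, 0.0332, 0.0889]), np.float64(0.00013023972781534509)) [0.5995 0.0332 0.088 ] [0.6    0.0326 0.088 ]
((434.7747497558594, 155.3938446044922), (20.56858253479004, 35.07990646362305), 102.19263458251953) [[ 0.4306 -0.3215  0.06  ]]
[-1.2912  0.6899 -0.1945  1.5663  0.1573  0.9025 -0.2151]
o -90 [-0.45  0.8   0.41  1.93 -0.59  0.54 -1.21]
o -60 [-0.37  0.77  0.25  1.92 -0.38  0.5  -0.9 ]
o -30 [-0.3   0.76  0.13  1.92 -0.2   0.48 -0.54]
o 0 [-0.23  0.75  0.02  1.91 -0.03  0.48 -0.19]
o 30 [-0.16  0.75 -0.1   1.91  0.15  0.49  0.16]
o 60 [-0.08  0.76 -0.22  1.91  0.32  0.51  0.52]
o 90 [-0.01  0.77 -0.35  1.9   0.47  0.55  0.9 ]
b -90 [-0.28  0.8   0.37  1.9  -0.52  0.54 -1.12]
b -60 [-0.2   0.77  0.23  1.9  -0.34  0.51 -0.78]
b -30 [-0.13  0.76  0.1   1.89 -0.15  0.49 -0.44]
b 0 [-0.05  0.76 -0.02  1.89  0.03  0.49 -0.1 ]
b 30 [ 0
[... 494 characters left out ...]
-90 [-0.88  0.83  0.41  1.87 -0.59  0.56 -1.65]
m1 -60 [-0.81  0.81  0.29  1.87 -0.43  0.52 -1.28]
m1 -30 [-0.72  0.79  0.13  1.87 -0.2   0.5  -0.97]
m1 0 [-0.65  0.78  0.01  1.86 -0.01  0.5  -0.63]
m1 30 [-0.6   0.78 -0.08  1.86  0.11  0.5  -0.23]
m1 60 [-0.54  0.79 -0.17  1.86  0.24  0.52  0.18]
m1 90 [-0.49  0.79 -0.26  1.85  0.37  0.54  0.58]
m2 -90 [-0.93  0.76  0.32  2.07 -0.59  0.4  -1.71]
m2 -60 [-0.88  0.75  0.23  2.07 -0.44  0.37 -1.34]
m2 -30 [-0.81  0.74  0.13  2.06 -0.25  0.35 -1.01]
m2 0 [-0.75  0.73  0.02  2.06 -0.04  0.35 -0.7 ]
m2 30 [-0.7   0.73 -0.06  2.06  0.11  0.36 -0.32]
m2 60 [-0.65  0.73 -0.14  2.05  0.25  0.37  0.06]
m2 90 [-0.6   0.74 -0.22  2.05  0.39  0.39  0.44]
```

View pics/z5.png

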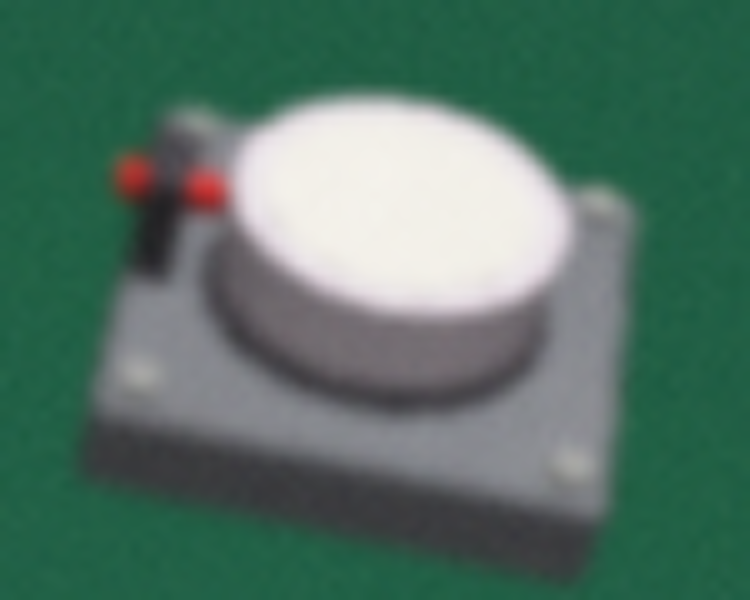

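Disc centres come out 83.8 mm apart (84 expected), and the two views agree to within about 1 mm. Both mandrels start about 4 mm off their disc centres, so they go back to the disc centres and not to where they were picked up. Moving orange first.

```bash
cat >> h.py <<'E'
np.set_printoptions(precision=4,suppress=True)
def R(a): th=np.radians(a)/2; return np.pi*np.array([np.cos(th),np.sin(th),0])
def st(m): print(m,'t',round(env.read_time_s(),2),'p',np.array(env.read_tool_pos()),'F',np.array(env.read_ft_force()).round(1),'op',round(env.read_opening(),3),flush=True)
O=np.array([.5385,.0675]);B=np.array([.5538,-.0082]);P=np.array([.5996,.0331]);HO=np.array([.5401,.0719]);HB=np.array([.5523,-.0110]);SG=np.array([.4303,-.3219])
M1=np.array([.4777,.3007]);M2=np.array([.3977,.2973]);ZT=.25
def pick(xy,z,a,op=.6):
    env.reach([*xy,ZT],R(a)); env.gripper_to(op)
    env.move_l([*xy,z],.15,f_stop=8) and st('HIT'); st('at')
    env.gripper_to(0.); st('closed')
def lift(v=.15):
    p=env.read_tool_pos(); env.move_l([p[0],p[1],ZT],v); st('lift')
def place(xy,z,a,op=.6,zt=None):
    "z = expected tcp height at contact"
    env.reach([*xy,zt or ZT],R(a)); env.move_l([*xy,z+.012],.15); env.pause(.2)
    r=env.move_l([*xy,z-.003],.02,f_stop=4); st(f'down {r}')
    env.gripper_to(op); st('open')
    env.move_l([*xy,ZT],.15); st('up')
def snap(tag):
    for n in("side","top"): cv2.imwrite(f"pics/{n}_{tag}.png",grab_frame(n))
E
python3 - <<'E'
from h import *
pick(O,.116,8); lift(.1)
snap('o1')
E
```

```text
at t 3.93 p [0.5391 0.0675 0.1167] F [ 0.  -0.2 -0.1] op 0.6
closed t 4.26 p [0.539  0.0676 0.1171] F [-0.9 -0.2  5.7] op 0.336
lift t 5.75 p [0.5386 0.0675 0.2494] F [-0.3 -0.2 -3. ] op 0.338
```

View pics/side_o1.png

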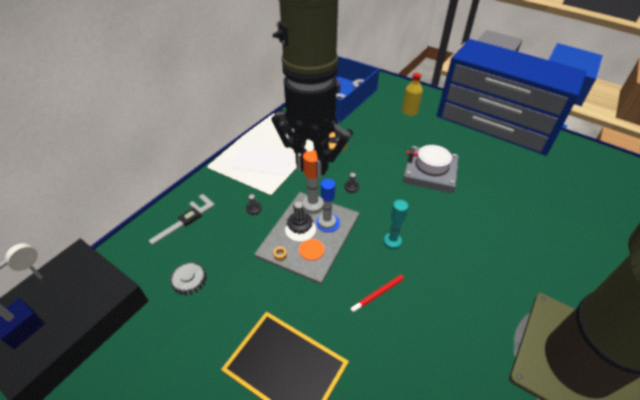

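The side view shows the orange mandrel held upright in the jaws over the bare orange disc (312,250). Placing it on the mat, then moving blue.

Run:
```python
from h import *
place(M1,.107,8)
snap('o2')
```

```text
down True t 8.62 p [0.4775 0.3006 0.1071] F [-0.2  0.8  5.2] op 0.338
open t 8.97 p [0.4766 0.3001 0.1062] F [-0.2 -0.1 -0.2] op 0.599
up t 10.07 p [0.4771 0.3004 0.2492] F [0.2 0.4 0.5] op 0.598
```

```bash
python3 -c "
import cv2
from h import crop
crop(cv2.imread('pics/side_o2.png'),200,190,200,200,3,'pics/v1.png')"
```

```text
(no output)
```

View pics/v1.png

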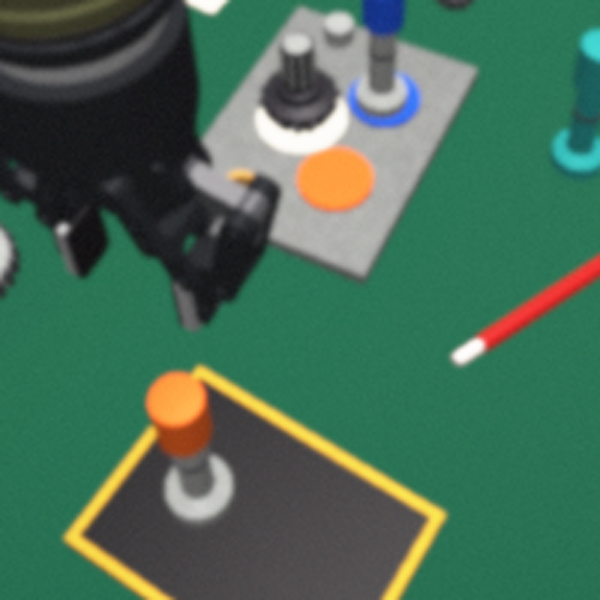

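The orange mandrel stands upright on the mat (crop 197,490). Blue is next.

Run:
```python
from h import *
pick(B,.116,8); lift(.1)
place(M2,.107,8)
env.reach([*P,ZT],R(8))
env.move_l([.48,.1,.33],.3)
snap('b2')
t=cv2.imread('pics/top_b2.png');s=cv2.imread('pics/side_b2.png')
crop(t,160,160,220,150,3.6,'pics/v2.png'); crop(s,200,160,200,200,3,'pics/v3.png')
st('')
```

```text
at t 12.64 p [ 0.5545 -0.0082  0.1167] F [ 0.2 -0.2  0. ] op 0.597
closed t 12.97 p [ 0.5543 -0.0083  0.1171] F [-0.5  0.1  6.1] op 0.337
lift t 14.46 p [ 0.5538 -0.0082  0.2493] F [-0.4  0.1 -2.3] op 0.336
down True t 17.57 p [0.3976 0.2973 0.1071] F [-0.9  0.3  5.2] op 0.336
open t 17.92 p [0.3969 0.2968 0.1064] F [-0.9  0.7  0.1] op 0.601
up t 19.02 p [0.3972 0.2969 0.2493] F [-0.4  0.2  0.6] op 0.6
 t 21.06 p [0.4806 0.0993 0.3292] F [ 0.4 -1.   0.4] op 0.602
```

View pics/v2.png

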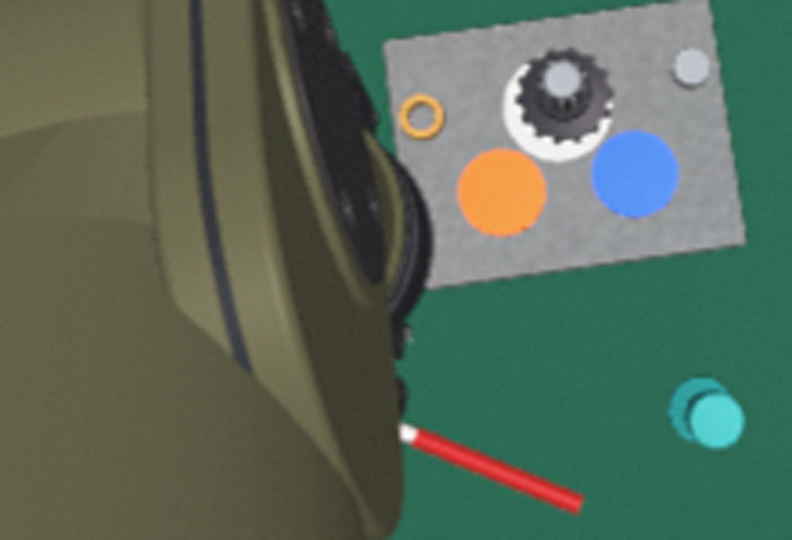

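View pics/v3.png

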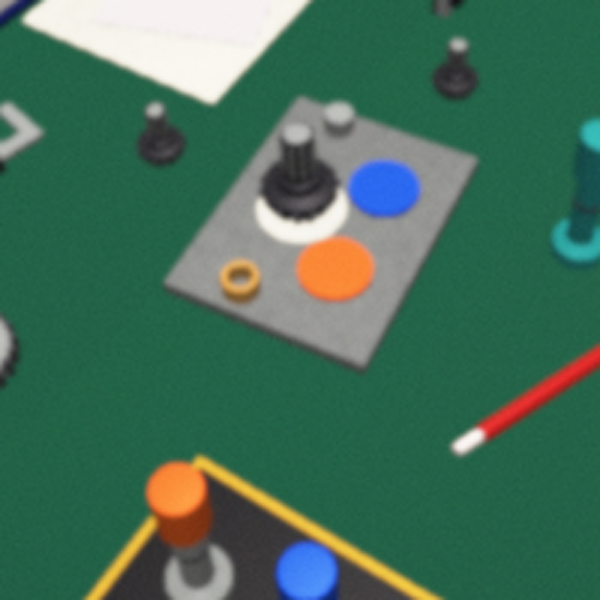

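Both mandrels stand on the mat, and both discs are bare. I'll refine the disc and mandrel positions from this frame, then take the pinion.

Run:
```python
from h import *
for n in("top","side"):
    im=cv2.imread(f'pics/{n}_b2.png');h=cv2.cvtColor(im,cv2.COLOR_BGR2HSV)
    for nm,lo,hi in(("o",(3,110,90),(22,255,255)),("b",(100,110,90),(125,255,255))):
        for b in blobs(cv2.inRange(h,lo,hi)>0,200):
            c=b[2]
            if (n=="top" and 280<c[0]<360 and c[1]>190) or (n=="side" and 290<c[0]<350 and 200<c[1]<270): print(n,nm,b[:3],on_plane(n,[c],.016))
            elif n=="side" and c[1]>300:print(n,nm,b[:3])
print(tri((160+562.5/3.6,160+79/3.6),(200+297/3,160+133/3)))
pick(P,.065,8,.6)
lift(.1)
snap('p1'); s=cv2.imread('pics/side_p1.png'); crop(s,220,80,200,190,3,'pics/v4.png')
```

```text
top o (np.int32(461), [287, 201, 25, 25], [298.97, 212.96]) [[0.5402 0.0719 0.016 ]]
top b (np.int32(448), [324, 196, 24, 24], [335.87, 207.81]) [[ 0.5527 -0.0111  0.016 ]]
side o (np.int32(433), [299, 239, 26, 21], [311.33, 249.24]) [[0.5406 0.0715 0.016 ]]
side o (np.int32(1251), [223, 313, 124, 87], [267.4, 347.14])
side b (np.int32(362), [316, 213, 24, 19], [327.65, 222.3]) [[ 0.5535 -0.0117  0.016 ]]
side b (np.int32(517), [291, 340, 22, 30], [302.01, 354.16])
(array([0.5989, 0.0322, 0.0874]), np.float64(0.00028978619916821463))
at t 23.33 p [0.6003 0.0331 0.0659] F [ 1.   0.2 -0.9] op 0.596
closed t 23.7 p [0.5999 0.0331 0.0659] F [-1.3 -0.3  5.4] op 0.261
lift t 25.7 p [0.5996 0.0331 0.2494] F [ 0.8  0.4 -4. ] op 0.258
```

View pics/v4.png

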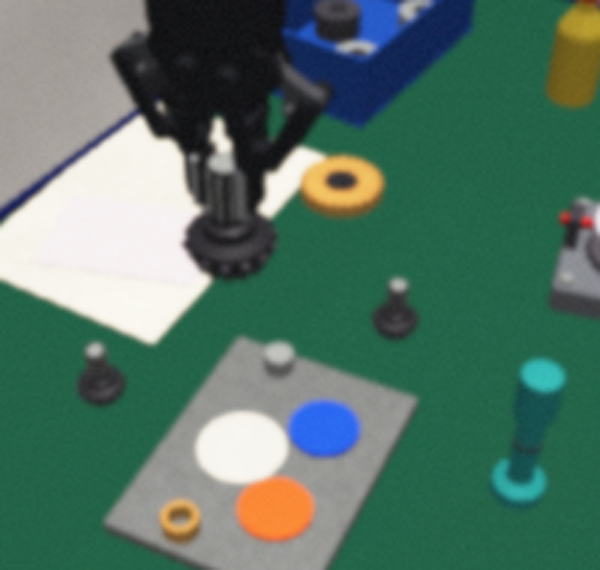

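View pics/top_p1.png

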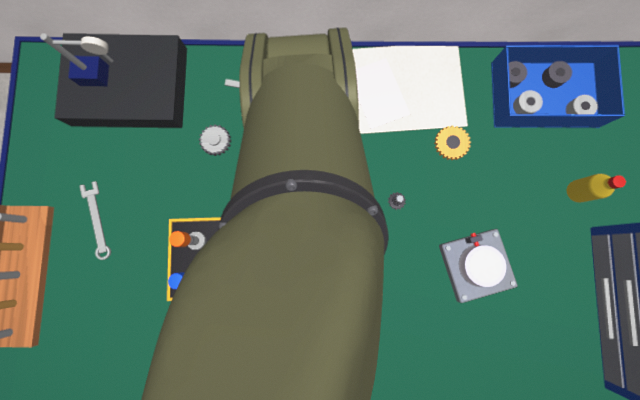

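The pinion is gripped by its shaft, upright (crop 230,230). Carrying it to the stage, then pressing down slowly.

Run:
```python
from h import *
HB[:]=[.5527,-.0112]
env.reach([*SG,ZT],R(8)); env.move_l([*SG,.125],.15); env.pause(.3); st('above')
r=env.move_l([*SG,.105],.015,f_stop=3); st(f'touch {r}')
snap('s1')
for z in np.arange(env.read_tool_pos()[2]-.003,.0935,-.002):
    r=env.move_l([*SG,z],.01,f_stop=25); st(f'{z:.4f} {r}')
    if env.read_ft_force()[2]>18 : break
```

```text
above t 28.54 p [ 0.4306 -0.3221  0.1256] F [ 0.4  0.4 -4.9] op 0.258
touch True t 29.34 p [ 0.4303 -0.3218  0.1136] F [-0.7 -0.6  4.1] op 0.262
0.1106 False t 29.85 p [ 0.4304 -0.322   0.1113] F [-0.8  1.1  7. ] op 0.258
0.1086 False t 30.2 p [ 0.4303 -0.322   0.1093] F [-0.9  1.   7.4] op 0.258
0.1066 False t 30.55 p [ 0.4303 -0.3219  0.1074] F [-1.8  0.6  8.4] op 0.258
0.1046 False t 30.9 p [ 0.4304 -0.322   0.1055] F [-1.5  1.1  8. ] op 0.258
0.1026 False t 31.25 p [ 0.4304 -0.3219  0.1035] F [-1.2  2.4  8.7] op 0.257
0.1006 False t 31.6 p [ 0.4304 -0.3219  0.1015] F [-0.9  1.2  9.3] op 0.259
0.0986 False t 31.95 p [ 0.4304 -0.3219  0.0996] F [-1.4  0.7 10.8] op 0.258
0.0966 False t 32.3 p [ 0.4304 -0.322   0.0978] F [-1.8  0.4 12.9] op 0.257
0.0946 False t 32.65 p [ 0.4304 -0.322   0.0972] F [-3.7  2.8 25.9] op 0.259
```

The force rose to 26 N after 16.4 mm of travel, which is the bottom stop. I'll hold, ease off, and check whether it latched.

Run:
```python
from h import *
env.pause(1.0); st('hold')
env.move_l([*SG,.0968],.01); env.pause(.3); st('ease1')
env.move_l([*SG,.0985],.01); env.pause(.3); st('ease2')
snap('s2'); s=cv2.imread('pics/side_s2.png'); crop(s,370,80,120,120,5,'pics/v5.png')
```

```text
hold t 33.65 p [ 0.4304 -0.322   0.0972] F [-3.1  3.8 25. ] op 0.259
ease1 t 34.32 p [ 0.4304 -0.322   0.0981] F [-2.5  2.5 12.4] op 0.258
ease2 t 34.93 p [ 0.4304 -0.322   0.0996] F [-1.8  1.7 10.3] op 0.257
```

View pics/v5.png

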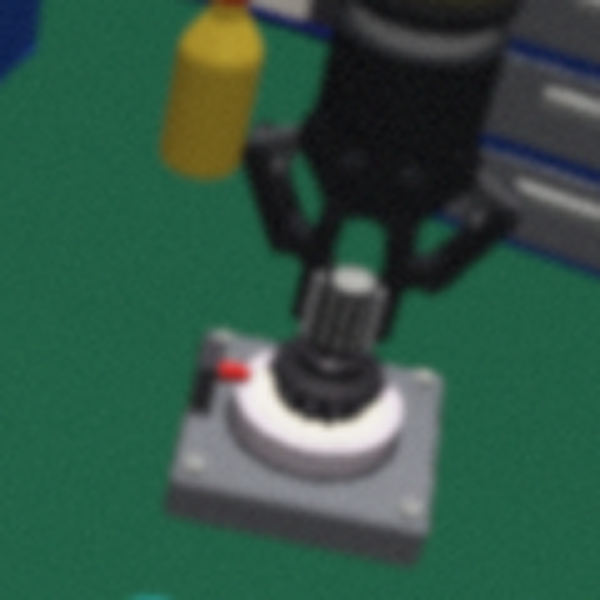

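The red bolt has moved inward over the rim (crop 235,372), so it looks latched. I'll ease up a little more to confirm by force, then let go.

Run:
```python
from h import *
for z in(.0990,.0995):
    env.move_l([*SG,z],.01); env.pause(.2); st('ease')
    if env.read_ft_force()[2]<4: break
```

```text
ease t 35.48 p [ 0.4304 -0.3219  0.0998] F [-1.3  1.2  7.7] op 0.256
ease t 35.93 p [ 0.4304 -0.3219  0.0999] F [-0.6  0.5  7.2] op 0.255
```

Run:
```python
from h import *
for z in(.1000,.1005,.1010,.1015):
    env.move_l([*SG,z],.01); env.pause(.2); st('ease')
    if env.read_ft_force()[2]<2: break
```

```text
ease t 36.38 p [ 0.4304 -0.3219  0.1001] F [0.2 1.4 5.1] op 0.254
ease t 36.83 p [ 0.4304 -0.3219  0.1003] F [ 1.  -0.5 -1.3] op 0.26
```

The force fell to about zero within 0.5 mm, so the latch is holding the pad. Opening.

Run:
```python
from h import *
env.gripper_to(.6); st('open')
env.move_l([*SG,ZT],.15)
env.reach([.48,.0,.33],R(8)); snap('s3'); st('')
s=cv2.imread('pics/side_s3.png'); t=cv2.imread('pics/top_s3.png')
a=cv2.resize(s[110:200,390:480],(390,390),interpolation=cv2.INTER_CUBIC);b=cv2.resize(t[215:315,430:530],(390,390),interpolation=cv2.INTER_CUBIC)
cv2.imwrite('pics/v6.png',np.hstack([a,b])); crop(s,200,280,160,120,4,'pics/v7.png')
```

```text
open t 37.23 p [ 0.4302 -0.3219  0.1005] F [0.6 0.5 0.4] op 0.597
 t 39.74 p [ 0.4799 -0.0017  0.3296] F [-0.8  0.1 -0.6] op 0.601
```

View pics/v6.png

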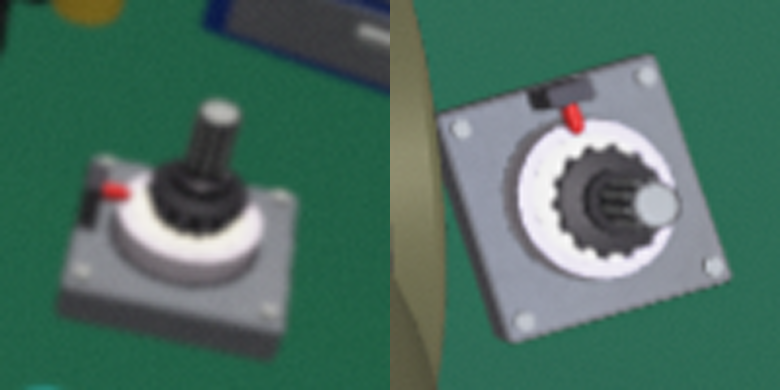

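View pics/v7.png

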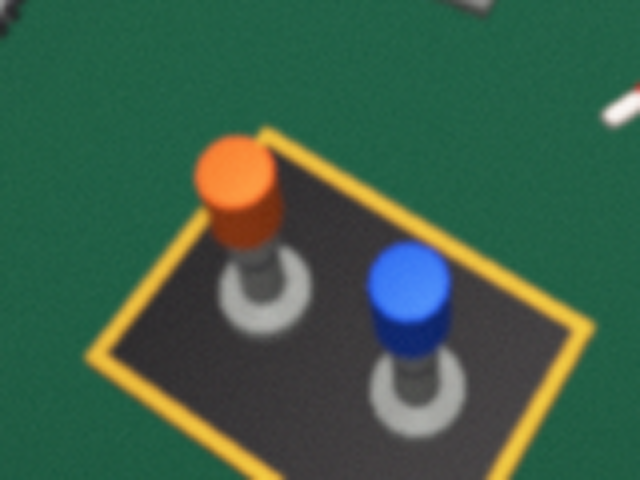

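View pics/top_s3.png

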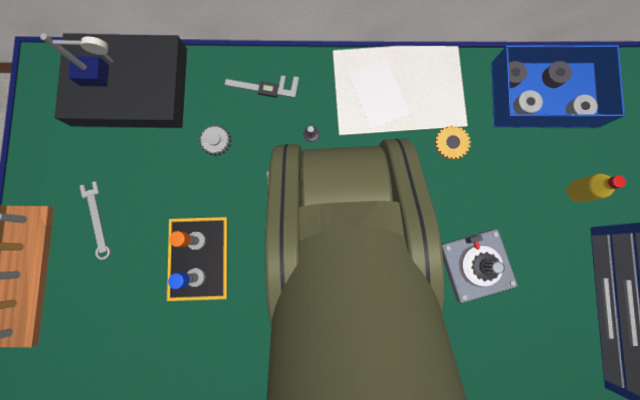

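The pinion stands upright and stays down, with the red bolt over the pad rim (right panel 573,118). Both mandrels are upright on the mat. I'll work out the numbers before returning them.

Run:
```python
from h import *
t=cv2.imread('pics/top_s3.png')
print(on_plane("top",[(430+267/3.9-.4,215+205/3.9-.4)],.121),'target',SG)
a=cv2.resize(t[220:300,160:240],None,fx=9,fy=9,interpolation=cv2.INTER_CUBIC);cv2.imwrite('pics/v8.png',a[:590])
```

```text
[[ 0.4291 -0.3222  0.121 ]] target [ 0.4303 -0.3219]
```

View pics/v8.png

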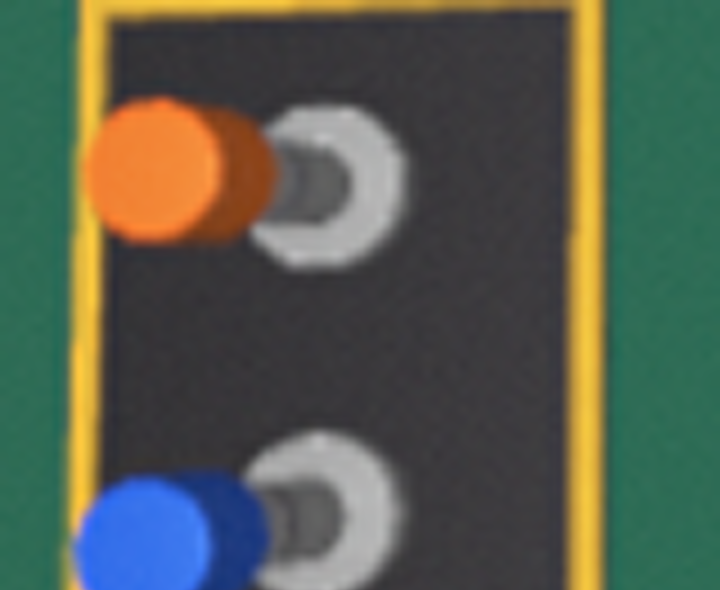

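Run:
```python
from h import *
f=lambda u,v:(160+(u+.5)/9-.5,220+(v+.5)/9-.5)
print('o',on_plane("top",[f(325,187)],.018),on_plane("top",[f(153,171)],.131),M1)
print('b',on_plane("top",[f(320,513)],.018),on_plane("top",[f(143,549)],.131),M2)
HB[:]=[.5527,-.0112]
pick(M1,.1062,8); lift(.1)
place(HO,.1165,8); 
snap('f1')
s=cv2.imread('pics/side_f1.png'); crop(s,200,160,200,200,3,'pics/v9.png')
```

```text
o [[0.4766 0.3004 0.018 ]] [[0.4767 0.3009 0.131 ]] [0.4777 0.3007]
b [[0.3976 0.297  0.018 ]] [[0.3969 0.2978 0.131 ]] [0.3977 0.2973]
at t 42.25 p [0.4783 0.301  0.107 ] F [1.1 1.5 0.6] op 0.601
closed t 42.58 p [0.4779 0.301  0.1073] F [-1.4  0.3  5.7] op 0.334
lift t 44.17 p [0.4775 0.3008 0.2493] F [-0.4  0.  -3.8] op 0.34
down True t 46.84 p [0.54   0.0718 0.1173] F [-0.3 -0.3  5.2] op 0.336
open t 47.19 p [0.539  0.0717 0.1164] F [-0.4 -0.2  1.1] op 0.599
up t 48.23 p [0.5394 0.0718 0.2492] F [ 0.4 -0.7 -0.5] op 0.601
```

View pics/v9.png

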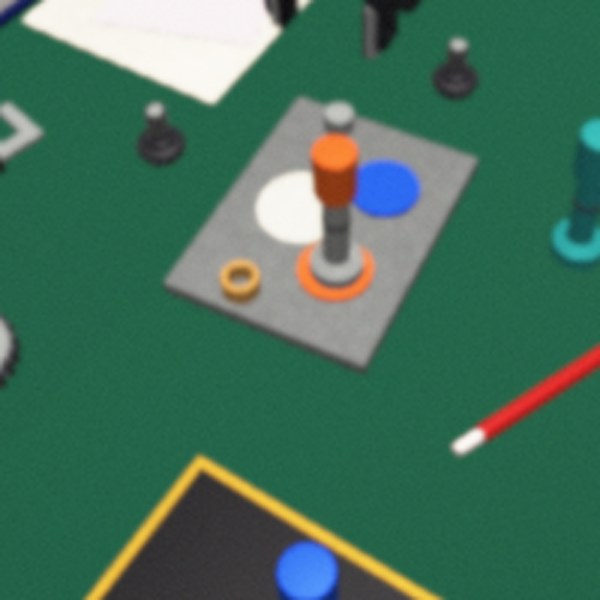

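Orange stands centred on its disc (crop 336,262). Blue comes next, carried higher so it clears orange.

Run:
```python
import h
from h import *
HB[:]=[.5527,-.0112]
pick(M2,.1062,8); h.ZT=.31; lift(.15)
env.reach([.50,-.10,.31],R(8))
place(HB,.1165,8)
env.reach([.40,.25,.31],R(8))
snap('f2')
s=cv2.imread('pics/side_f2.png'); t=cv2.imread('pics/top_f2.png')
a=cv2.resize(s[190:270,270:350],(390,390),interpolation=cv2.INTER_CUBIC);b=cv2.resize(t[165:245,275:355],(390,390),interpolation=cv2.INTER_CUBIC)
cv2.imwrite('pics/v10.png',np.hstack([a,b])); st('')
```

```text
at t 50.7 p [0.3981 0.2976 0.1068] F [1.2 0.7 0.9] op 0.596
closed t 51.02 p [0.3977 0.2976 0.1071] F [-1.3 -0.4  5.9] op 0.336
lift t 52.53 p [0.3973 0.2972 0.3092] F [ 0.3  0.1 -3.8] op 0.334
down True t 56.67 p [ 0.5526 -0.0112  0.1172] F [-0.8  0.6  6.6] op 0.334
open t 57.02 p [ 0.5515 -0.0111  0.1162] F [ 0.6 -0.1  0.2] op 0.602
up t 58.47 p [ 0.5522 -0.0112  0.3092] F [-0.3  0.4 -1.2] op 0.6
 t 59.73 p [0.4012 0.2486 0.3099] F [ 0.4 -0.5 -0.5] op 0.597
```

View pics/v10.png

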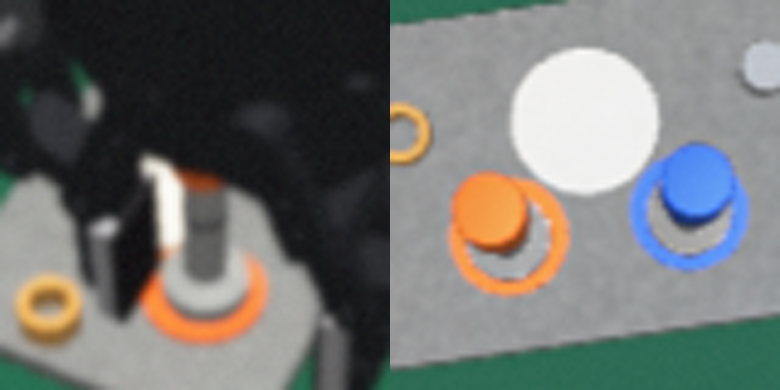

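View pics/top_f2.png

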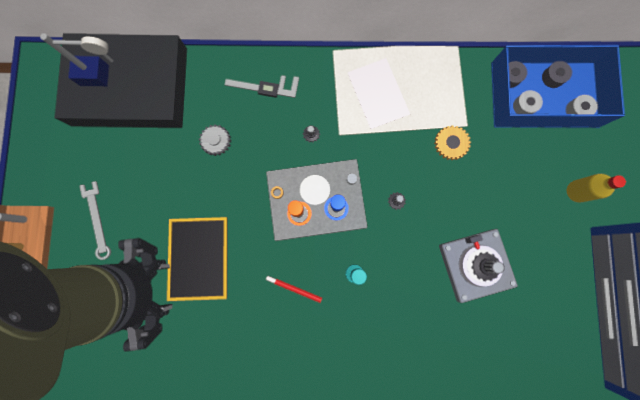

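View pics/side_f2.png

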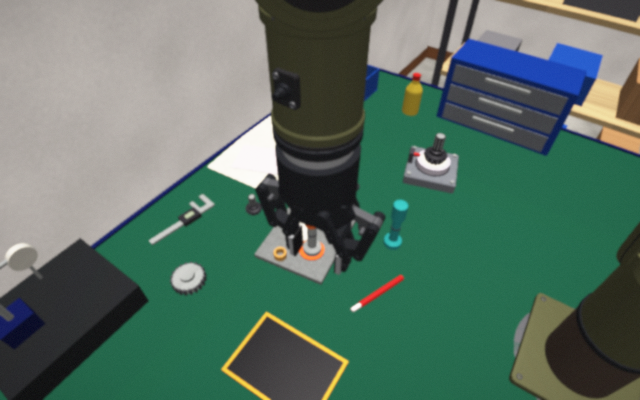

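The top view shows both mandrels upright on their own discs (crop 508,237 and 690,212) with even rims, and the pinion still latched at (484,266). I'll check the numbers once more, then hand in.

Run:
```python
from h import *
f=lambda u,v:(275+(u-390)/4.875-.4,165+v/4.875-.4)
print(on_plane("top",[f(490,211)],.141),HO,on_plane("top",[f(699,181)],.141),"[.5527 -.0112]")
env.pause(.5); env.close_job(); print(env.read_time_s())
```

```text
[[0.5378 0.0711 0.141 ]] [0.5401 0.0719] [[ 0.5507 -0.012   0.141 ]] [.5527 -.0112]
the job is handed in; nothing more can be done
the job is handed in; nothing more can be done
```

I moved both mandrels to the mat, set and latched the pinion on the stage, then put each mandrel back on its own disc. The job was handed in at about 60 s of the 120 s allowed.

- **Pinion:** it stands shaft up, about 1 mm from the pad's centre. The pad reached its stop after 16.4 mm of travel. It then held at about 14 mm, with the force near zero before I let go. The red bolt was visible over the rim afterwards, and the last picture still showed it that way.
- **Mandrels:** both stand upright on their own discs, and nothing was knocked over. By the gripper's position they went down within about 1 mm of the disc centres. My last camera check put their tops about 2.4 mm (orange) and 2.2 mm (blue) off. The two measurements differ slightly, roughly within the 2 mm calibration error, so I left them as placed.
- **Unconfirmed:** the arm hid the blue mandrel in the last side view, so its final pose rests on the top view alone.

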